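Shift the bead roller's gear lever through its H-gate

TASK

Put the bead roller in gear: push its lever through the H-gate and fully home in the slot marked by the bar (the other slots have round markers or none). Push the knob with the fingertips or the outside of the fingers, never pinching it between them, and leave everything else on the bench and on the housing where it is.

Things in the scene. Friction and masses are not known exactly. Their poses are not given: they have to be found in the camera images.
- gearbox: Drive of a bench bead roller: fixed grey housing 200 (x) x 240 (y) x 120 mm high, turned up to 26 deg about z. Origin: centre of its underside, on the bench; z up, +x 'far' from the robot, +y 'left'. A motor (top 102 mm high) sticks out 117 mm from the +x face, two bead rolls (top 114 mm high) 85 mm from the +y face.
- gate (a point): centre of the gate cut-out, on the housing's top face (aluminium plate, 4 mm thick, z = 120 mm), axes as the gearbox's. Three straight slots run along x (columns at y = +28, 0, -28 mm), joined at x = 0 by one cross channel along y; all 15 mm wide. The plate's edges guide and stop the 10 mm stem, whose centre can reach x = +-20 mm at the slots' closed ends. It starts anywhere along the left column.
- pivot (a point): point about which the stem tilts, inside the housing, at (0, 0, 20 mm) of the gearbox; axes as the gearbox's. With tilts a (joint cross) and b (joint lever), a point L up the stem from here lies at (L sin b, -L sin a cos b, L cos a cos b) from here.
- cross (a joint): sideways tilt a of the lever, rad; 0 upright, positive leans to the gearbox's -y (right). Left column -0.279, middle 0, right +0.279, each with play of about 0.02. Columns can be changed only in the cross channel (joint lever within about 0.025 of 0).
- lever (a joint): fore-and-aft tilt b of the lever, rad; 0 = in the cross channel (neutral), positive leans to the gearbox's +x (far). Fully home at about +-0.20 in every slot, where the end of the slot stops it firmly (a hard push reads up to 0.215). Both tilts stay where left: friction, about 2 to 3 N at the knob, no spring, no detent.
- knob (a point): centre of the lever's black square knob, 165 mm up the stem from the pivot (185 mm above the bench when upright). The knob is 36 x 36 mm over its four rubber faces and 45 mm tall, and tilts with the lever; its underside is about 40 mm above the gate plate, with bare stem between.
- stem (a point): point on the stem's centre line 100 mm up from the pivot, at about the level of the gate plate
- pad_far: rubber face of the knob on its +x side, 32 wide x 43 tall x 4 mm; origin at its middle, 16 mm from the stem's axis; axes as the lever's
- pad_near: the same on the knob's -x side
- pad_left: the same on the knob's +y side
- pad_right: the same on the knob's -y side
- bar_mark: bar marker, dark steel, 40 x 14 x 8 mm, fixed on the plate lengthwise in line with one slot, beyond its closed end. Origin: centre of its underside, at x = +-51 mm, y = 0 or -28 mm of the gearbox: it marks the slot of that column and side. The other three such places have round buttons, 18 mm across, 4 mm high; the left column none. Stem fully home: about 30 to 31 mm level from this origin.
- die: steel ring die, 40 mm across, 14 mm high, bore 20 mm; lies on the rear left of the gate plate. Loose; not part of the job. Origin at the middle of its underside.
- pencil: flat wooden pencil, 85 x 12 x 8 mm; lies on the front left of the gate plate. Loose; not part of the job. Origin at the middle of its underside.
- bottle: upright bottle, 52 mm diameter, 110 mm high; stands on the bench to the right of the drive. Loose; not part of the job. Origin at the middle of its underside.
- block: wooden block 160 x 70 x 38 mm, on the bench to the left. Loose; not part of the job. Origin at the middle of its underside.
- snips: pair of steel scissors, about 200 mm long, flat on the bench to the left. Loose; not part of the job. Origin on its underside, within its outline.
- bracket: bent aluminium sheet part, 246 x 100 mm, up to 70 mm high, on the bench to the right. Loose; not part of the job. Origin at the middle of its underside.
- hammer: hammer lying on the bench to the right. Loose; not part of the job. Origin on its underside, within its outline.
- dividers: brass dividers, about 170 mm long, 8 mm high, flat on the bench to the left. Loose; not part of the job. Origin on its underside, within its outline.

How it is judged (in metres and radians):
At the end, for the whole second after the job is handed in: The stem at gate level is within 35 mm, measured level, of the bar marker's origin (fully home is about 30 to 31 mm, so within some 4 mm of the slot's end), and the lever is at rest (horizontal distance between stem and bar_mark below 0.035 m and velocity of joint lever between -0.05 and 0.05 rad/s and velocity of joint cross between -0.05 and 0.05 rad/s); the robot touches nothing.
It fails at once if the knob is pinched: opposite faces are pressed by the fingers at once, each with over 2 N ((contact force between the fingers and pad_far above 2 N and contact force between the fingers and pad_near above 2 N) or (contact force between the fingers and pad_left above 2 N and contact force between the fingers and pad_right above 2 N)).
It fails at once if a bystander is lifted, carried or pushed more than 15 mm from its place (distance of any of die, pencil, bottle, block, snips, bracket, hammer, dividers from where it was at the start of the episode above 0.015 m).
It also fails if it takes over 54 s, if anything falls off the work surface, if the arm or the gripper's body presses on something with over 40 N, if the wrist force passes 120 N, or if a joint passes its speed limit or range.

ROBOT

A 6-joint arm with a two-finger parallel gripper is mounted at the origin on the work surface. World frame = base frame: x ahead of the robot, y to its left, z up, the work surface at z = 0. Lengths are in mm, angles in rad, forces in N, time in s.
With the tool pointing down it reaches from about 350 to 775 mm from the base axis. Payload 7.3 kg.
Tool frame: the origin (TCP) lies at the very end of the fingers, on their centre line; the grasp point (between the pads) lies 19 mm behind it; z points along the fingers, y is the line along which they close (so a half turn about z gives the same grasp; the last joint's range is limited). The gripper opens to 92 mm and grips with 3 to 60 N. Pads are 19 mm wide; open, the fingers measure 130 mm over their backs; the gripper's body (75 mm by 190 mm) begins 47 mm behind the grasp point.
Start: joints at [-1.377, 0.342, 1.524, -0, 1.275, -0.146], TCP at [175.005, -494.993, 226.741] pointing down, gripper open.
Joint ranges: [-2.53, 2.53], [-0.77, 2.02], [0.04, 2.7], [-1, 4.14], [0.28, 2.66], [-3.11, 3.11]. Speed limits (rad/s): [2.57, 2.57, 3.14, 3.14, 3.14, 3.14].

INTERFACE

Orientations are given as [roll, pitch, yaw] about the fixed x, y, z axes, in that order (R = Rz(yaw) Ry(pitch) Rx(roll)).
In Python, from plant import bot gives the robot as it stands.
- The arm moves only by the tool jog_arm, never from a script. Its argument "targets" is a list of rows, each an object with "xyz": the shift along the tool's x, y, z as a fraction of full scale, a list of three; "spin": the turn about the tool's z as a fraction of full scale. In form: [{"xyz": [x, y, z], "spin": spin}, ...]. A call has exactly 10 rows; each row shifts and turns the commanded pose from where the row before left it, along the tool's axes as they then stand; what a row does not reach is not made up. Full scale, the value 1, is 80 mm for a shift and 0.1 rad for a turn. A row lasts 1/8 s, in which the tool goes at most 62.5 mm and 10.7 degrees, less where a joint would pass 70% of its speed; a pose out of reach is approached as far as the arm can. A call with a number of a shift or a turn outside -1 to 1 is refused whole. A call with a gripper value outside its range is refused whole. "gripper" is the opening in per cent of the stroke, from 0 (shut) to 100 (fully open), set as the call begins (left out, the last holds). The fingers move at their own pace and stop on an object; the grip force is fixed at half the most. Time passes only in rows, so rows that do not move let the fingers close, or fill a call up. It gives the time, the measured TCP pose, the force, the opening and the grip force at its end, in the units of the state.
- bot.get_obs(): the state, without advancing time (a new reading comes with each control period).
- bot.capture(name): name is "side" or "top" or "wrist"; returns the picture (384x512x3 uint8, blue, green, red); there is no depth.
- bot.get_calibration(name): a dict with "vfov" (degrees; the focal length in pixels is half the picture's height over the tangent of half this angle, whatever the lens; pixels are square), "cx", "cy" (the principal point, pixels), "eye" and "rotation" of the camera in the world. Camera axes: x right, y down, z forward; pixel columns grow to the right and rows downward; lengths in mm; the calibration is good to about 2 mm. A picture is of the moment at which its call begins: read the wrist's pose just before it. get_calibration takes no time and is no camera call; for the wrist camera it gives the pose at the moment of the call.
- bot.close_job(): hands the job in; it is judged then, once.
The state is a dict: "time": time; "joint_positions": joint angles; "dq": joint speeds; "tau": joint torques, N m; "tool_pos": TCP position; "tcp_rot": TCP orientation; "contact_force": force on the tool from outside, world axes, zero at the start; "moment": the same for the moment, N m; "grip_width": finger opening in mm; "finger_force": force on a finger pad.
Only numpy, scipy, OpenCV 4.12 (cv2) and the standard library are available. Lean on these libraries where they do the work, as an engineer would, in place of code of your own. Each camera call takes 0.05 s, during which the arm holds its last target. There are 200 camera calls.

## Working session

There is one attempt and no reset: what is moved stays moved. The work goes in short steps, Python scripts to look and compute and a tool call to move; the robot and the scene stay as the last step left them, time stands still between calls to the robot, and variables do not carry over. Pictures are saved under pics/ and viewed, at most 10 in all, crops included, and the job is handed in when it is done.

Besides the shell and the picture viewer there is one more tool, called after "Call:" by a JSON object that holds its "method" and its "body", one argument or row to a line. jog_arm: Moves the arm, as the interface text tells. Shift numbers are shares of 80 mm and turn numbers shares of 0.1 rad, none past 1 either way. Its arguments: {"type":"object","properties":{"targets":{"type":"array","items":{"type":"object","properties":{"xyz":{"type":"array","items":{"type":"number"}},"spin":{"type":"number"}}}},"gripper":{"type":"number"}},"required":["targets"]}

```bash
mkdir -p pics
python3 - <<'E'
from plant import bot
import cv2
o=bot.get_obs(); print({k:o[k] for k in('time','tool_pos','tcp_rot','grip_width','contact_force')})
for n in('top','side'):
    im=bot.capture(n); cv2.imwrite(f'pics/{n}1.png',im); c=bot.get_calibration(n); print(n,c)
E
```

```text
{'time': 0.0, 'tool_pos': array([ 174.91807883, -494.57255017,  226.04327449]), 'tcp_rot': array([-3.14006041e+00, -2.13129428e-04,  3.39804546e-01]), 'grip_width': 91.77649728117838, 'contact_force': array([-0.09605359,  0.45344007, -0.68915463])}
top {'vfov': 57.208413416124436, 'cx': 255.08630020556606, 'cy': 191.32537136927036, 'eye': array([ 323.39327406,   26.40297956, 1244.03958586]), 'rotation': array([-3.00768641e+00,  2.84624203e-03, -1.57466937e+00])}
side {'vfov': 44.50664001215405, 'cx': 251.49072948387638, 'cy': 193.55732239069357, 'eye': array([ 180.80683622,  926.77350377, 1140.21570355]), 'rotation': array([-2.37930139,  0.01585631, -2.8635781 ])}
```

View pics/top1.png

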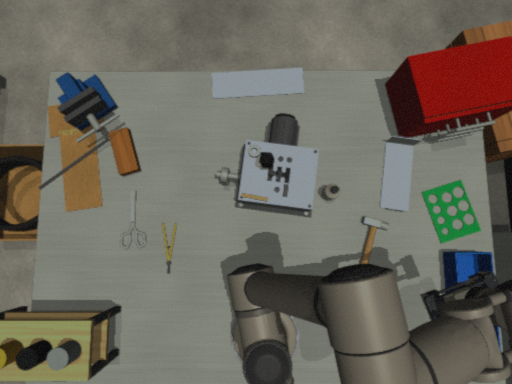

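View pics/side1.png

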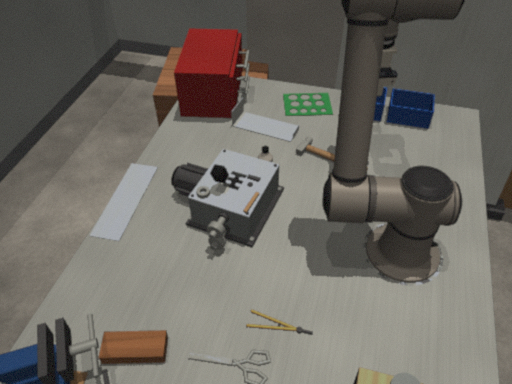

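The top view shows the housing around px (278,177), with the knob near (265,159) and the die beside it at (254,152). The side view shows the same. I'll enlarge both to read the gate and markers.

Run:
```python
import cv2,numpy as np
a=cv2.imread('pics/top1.png')[130:220,220:340]; b=cv2.imread('pics/side1.png')[140:240,180:300]
cv2.imwrite('pics/c1.png',np.vstack([cv2.resize(a,(396,297),interpolation=2),cv2.resize(b,(396,297),interpolation=2)]) if 0 else np.hstack([cv2.resize(a,(400,300),interpolation=2),cv2.resize(b,(400,300),interpolation=2)]))
```

```text
(no output)
```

View pics/c1.png

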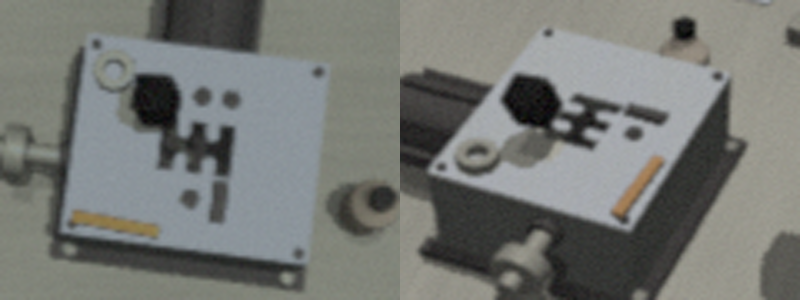

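The bar is at crop (218,200) in the left half, on the right column's near (-x) side. The knob is in the left column on the far side. Next I'll compute the housing pose and the knob position.

```bash
cat > h.py <<'E'
import numpy as np,cv2
from scipy.spatial.transform import Rotation as Ro
def ray(c,uv,h=384):
    f=h/2/np.tan(np.radians(c['vfov'])/2)
    uv=np.atleast_2d(uv).astype(float)
    d=np.c_[(uv[:,0]-c['cx'])/f,(uv[:,1]-c['cy'])/f,np.ones(len(uv))]
    return np.array(c['eye']),Ro.from_euler('xyz',c['rotation']).apply(d)
def plane(c,uv,z):
    e,d=ray(c,uv); return e+d*((z-e[2])/d[:,2])[:,None]
def proj(c,P,h=384):
    f=h/2/np.tan(np.radians(c['vfov'])/2)
    q=Ro.from_euler('xyz',c['rotation']).inv().apply(np.atleast_2d(P)-c['eye'])
    return np.c_[q[:,0]/q[:,2]*f+c['cx'],q[:,1]/q[:,2]*f+c['cy']]
E
python3 - <<'E'
from h import *
from plant import bot
for n,(x0,x1,y0,y1) in dict(top=(225,335,130,225),side=(180,300,140,250)).items():
    im=cv2.imread(f'pics/{n}1.png'); c=bot.get_calibration(n)
    hsv=cv2.cvtColor(im,cv2.COLOR_BGR2HSV)
    b,g,r=[im[...,i].astype(int) for i in range(3)]
    m=np.zeros(b.shape,np.uint8); m[y0:y1,x0:x1]=((b-r>5)&(g>120))[y0:y1,x0:x1]*255
    m=cv2.morphologyEx(m,cv2.MORPH_OPEN,np.ones((3,3)))
    k=max(cv2.findContours(m,0,2)[0],key=cv2.contourArea)
    print(n,cv2.contourArea(k)); hull=cv2.convexHull(k)[:,0,:]
    W=plane(c,hull,120)[:,:2].astype(np.float32); (ctr,sz,ang)=cv2.minAreaRect(W); print(ctr,sz,ang)
    bl=(im.max(2)<45).astype(np.uint8); bl[:y0]=0;bl[y1:]=0;bl[:,:x0]=0;bl[:,x1:]=0
    nn,l,s,ce=cv2.connectedComponentsWithStats(bl)
    for i in range(1,nn):
        if s[i,4]>15: print(s[i],ce[i],plane(c,ce[i],180)[0].round(),plane(c,ce[i],124)[0].round())
E
```

```text
top 3183.5
(532.2005615234375, -47.660552978515625) (239.0577850341797, 198.92713928222656) 82.09794616699219
[269 130   4  12  23] [270.52173913 135.        ] [644. -20. 180.] [660. -22. 124.]
[260 153  13  16 170] [266.31176471 160.02352941] [564.  -6. 180.] [577.  -8. 124.]
[282 169   7  12  35] [285.94285714 174.17142857] [519. -66. 180.] [530. -71. 124.]
side 435.0
(535.730224609375, 15.278602600097656) (122.61871337890625, 141.8907012939453) 8.54967975616455
[263 147   5   6  29] [264.93103448 149.4137931 ] [ 459. -144.  180.] [ 475. -206.  124.]
[211 166  17  17 193] [219.2746114  173.62694301] [561.  -4. 180.] [584. -59. 124.]
[230 177   8  11  40] [233.7   181.875] [510.  18. 180.] [529. -35. 124.]
[180 180  15  11  97] [186.         185.24742268] [639.  66. 180.] [666.  16. 124.]
[180 191   9   5  25] [183.68 193.12] [634.  98. 180.] [660.  49. 124.]
[187 221  19  10  51] [195.98039216 225.50980392] [558. 201. 180.] [580. 158. 124.]
[224 224  27  22 126] [233.15079365 236.04761905] [451. 209. 180.] [467. 167. 124.]
```

The bar is at the near end of the right column. The housing is centred at (532,-48) with yaw -7.9°, and the knob sits at about (+25,+46) in gearbox axes. I'll align the tool to the housing, close the fingers and approach high.

Call:
{"method": "jog_arm", "body": {
  "gripper": 0,
  "targets": [
    {"xyz":[0,0,-0.08],"spin":0.956},
    {"xyz":[0,0,-0.08],"spin":0.956},
    {"xyz":[0,0,-0.08],"spin":0.956},
    {"xyz":[0,0,-0.08],"spin":0.956},
    {"xyz":[0,0,-0.08],"spin":0.956},
    {"xyz":[0.3,-0.45,0],"spin":0},
    {"xyz":[0.3,-0.45,0],"spin":0},
    {"xyz":[0.3,-0.45,0],"spin":0},
    {"xyz":[0.3,-0.45,0],"spin":0},
    {"xyz":[0.3,-0.45,0],"spin":0}
  ]
}}

```text
time: 1.35
tool_pos: [319.3, -331.9, 258.5]
tcp_rot: [-3.141, 0.0, -0.138]
contact_force: [0.5, -0.4, 0.4]
grip_width: 0.6
finger_force: 0.0
```

Call:
{"method": "jog_arm", "body": {
  "targets": [
    {"xyz":[0.3,-0.45,0],"spin":0},
    {"xyz":[0.3,-0.45,0],"spin":0},
    {"xyz":[0.3,-0.45,0],"spin":0},
    {"xyz":[0.3,-0.45,0],"spin":0},
    {"xyz":[0.3,-0.45,0],"spin":0},
    {"xyz":[0.3,-0.45,0],"spin":0},
    {"xyz":[0.3,-0.45,0],"spin":0},
    {"xyz":[0.3,-0.45,0],"spin":0},
    {"xyz":[0.3,-0.3,0],"spin":0},
    {"xyz":[0,0,0],"spin":0}
  ]
}}

```text
time: 2.6
tool_pos: [576.4, -52.4, 257.7]
tcp_rot: [-3.141, 0.001, -0.135]
contact_force: [-0.9, -0.4, -0.1]
grip_width: 0.6
finger_force: 0.0
```

```bash
cat >> h.py <<'E'
C0=np.array([532.2,-47.7]); YAW=np.radians(-7.9)
Rg=np.array([[np.cos(YAW),-np.sin(YAW)],[np.sin(YAW),np.cos(YAW)]])
def g(p): return (np.atleast_2d(p)[:,:2]-C0)@Rg
E
python3 - <<'E'
from h import *
from plant import bot
c=bot.get_calibration('wrist'); im=bot.capture('wrist'); cv2.imwrite('pics/w1.png',im); o=bot.get_obs()
print(o['time'],o['tool_pos'],g(o['tool_pos']),o['tcp_rot'],o['grip_width'],c)
E
```

```text
2.65 [575.47999302 -53.40564753 257.79440284] [[43.65345279  0.29710112]] [ 3.14137271e+00  1.76460121e-03 -1.36586904e-01] 0.28543355009874627 {'vfov': 67.76427068412927, 'cx': 253.21875030411934, 'cy': 189.76945660120577, 'eye': array([654.17351805, -62.88707812, 414.97423878]), 'rotation': array([ 2.84586232e+00,  8.83963401e-04, -1.70666966e+00])}
```

View pics/w1.png

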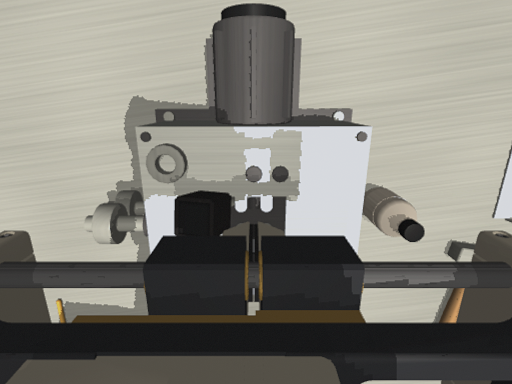

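The wrist view shows the knob at about (205,215), the far buttons at (254,174) and (280,174), and the die at (166,163). The closed fingers are at the lower middle. I'll cross-check the pose with the buttons and the TCP projection.

Run:
```python
from h import *
from plant import bot
c=bot.get_calibration('wrist'); 
print(g(plane(c,[[254,174],[280,174]],124)),g(plane(c,[[145,136],[361,136],[137,126],[371,126]],120)))
t=bot.get_obs()['tool_pos']
for dz in(0,20,40,66,80):
  for gy in(-19,19): print(dz,gy,proj(c,np.r_[t[:2]+Rg@[0,gy],t[2]+dz]).round(),end=' ')
print()
ct,cs=[bot.get_calibration(n) for n in('top','side')]
# knob centroid by two rays
e1,d1=ray(ct,[266.3,160.0]);e2,d2=ray(cs,[219.3,173.6]);d1=d1[0];d2=d2[0]
s=np.linalg.lstsq(np.c_[d1,-d2],e2-e1,rcond=None)[0];p,q=e1+s[0]*d1,e2+s[1]*d2
print(p,q,g(p),g(q))
im=cv2.imread('pics/w1.png'); print(g(plane(c,[[175,192],[232,192],[200,236]],205)))
```

```text
[[ 50.64186708  -0.1617471 ]
 [ 50.6693544  -27.37737143]] [[  89.42438226  111.14371638]
 [  89.63522962 -109.27843386]
 [  99.40871347  118.13344789]
 [  99.63168396 -118.27004599]]
0 -19 [[285. 238.]] 0 19 [[222. 238.]] 20 -19 [[289. 255.]] 20 19 [[219. 255.]] 40 -19 [[294. 276.]] 40 19 [[214. 276.]] 66 -19 [[303. 316.]] 66 19 [[205. 315.]] 80 -19 [[310. 345.]] 80 19 [[198. 345.]] 
[564.52035115  -6.15875987 178.32475713] [562.19308874  -6.58004416 177.81106602] [[26.30399678 45.58924745]] [[24.05672457 44.85209185]]
[[56.24528245 60.86854897]
 [56.29079743 16.96925493]
 [18.99594141 43.60460982]]
```

The pose checks out to within 1 mm. I need a closer look at the finger shape before going down.

Run:
```python
import cv2,numpy as np
a=cv2.imread('pics/w1.png')[160:330,130:380].astype(float)
cv2.imwrite('pics/w1c.png',cv2.resize((255*(a/255)**.5).astype('uint8'),(800,544),interpolation=2))
```

```text
(no output)
```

View pics/w1c.png

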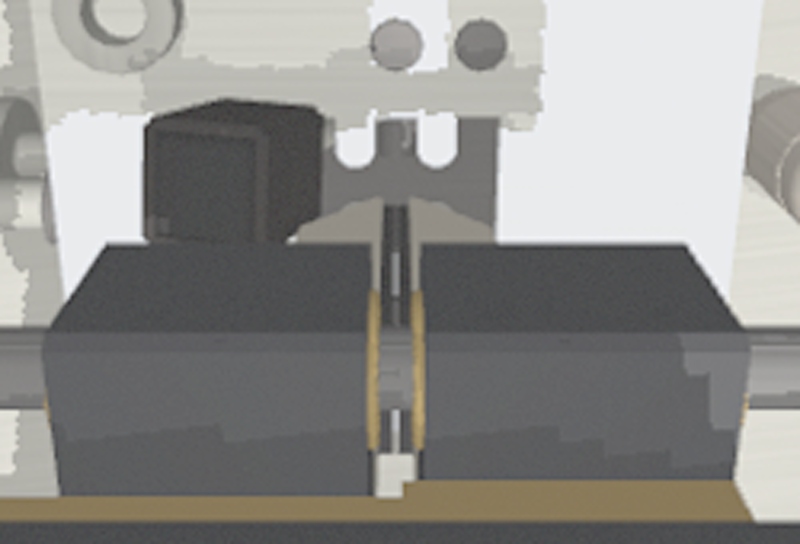

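The tips are about 38 mm wide, as expected, with carriers above them. I'll move to the far side of the knob and go down.

Call:
{"method": "jog_arm", "body": {
  "targets": [
    {"xyz":[0.175,0,0],"spin":0},
    {"xyz":[0.175,0,0],"spin":0},
    {"xyz":[0,-0.28,0],"spin":0},
    {"xyz":[0,-0.28,0],"spin":0},
    {"xyz":[0,0,0.4],"spin":0},
    {"xyz":[0,0,0.4],"spin":0},
    {"xyz":[0,0,0.25],"spin":0},
    {"xyz":[0,0,0.2],"spin":0},
    {"xyz":[0,0,0],"spin":0},
    {"xyz":[0,0,0],"spin":0}
  ]
}}

```text
time: 3.9
tool_pos: [609.9, -13.3, 159.7]
tcp_rot: [3.141, -0.002, -0.138]
contact_force: [0.4, 0.1, -0.4]
grip_width: 0.3
finger_force: 0.0
```

Run:
```python
from h import *
from plant import bot
o=bot.get_obs();print(o['tool_pos'],g(o['tool_pos']),o['tcp_rot'],o['contact_force'])
```

```text
[609.94863992 -13.2708305  159.7349993 ] [[72.27866202 44.78854472]] [ 3.14148953e+00 -1.65441895e-03 -1.38010241e-01] [ 0.43951969  0.07345461 -0.40852139]
```

Call:
{"method": "jog_arm", "body": {
  "targets": [
    {"xyz":[-0.09,0,0],"spin":0},
    {"xyz":[-0.09,0,0],"spin":0},
    {"xyz":[-0.08,0,0],"spin":0},
    {"xyz":[-0.08,0,0],"spin":0},
    {"xyz":[-0.08,0,0],"spin":0},
    {"xyz":[-0.05,0,0],"spin":0},
    {"xyz":[-0.05,0,0],"spin":0},
    {"xyz":[-0.04,0,0],"spin":0},
    {"xyz":[0,0,0],"spin":0},
    {"xyz":[0,0,0],"spin":0}
  ]
}}

```text
time: 5.15
tool_pos: [565.0, -7.3, 158.6]
tcp_rot: [3.141, 0.0, -0.138]
contact_force: [2.1, 0.1, 0.5]
grip_width: 0.1
finger_force: 0.9
```

Run:
```python
from h import *
from plant import bot
o=bot.get_obs();print(o['tool_pos'],g(o['tool_pos']),Rg.T@o['contact_force'][:2])
c=bot.get_calibration('side');a=bot.capture('side'); b=bot.capture('top')
cv2.imwrite('pics/m2.png',np.hstack([cv2.resize(b[130:220,220:340],(400,300),interpolation=2),cv2.resize(a[140:230,180:300],(400,300),interpolation=2)]))
```

```text
[564.99679068  -7.30790213 158.57323893] [[26.93385798 44.51649519]] [2.09112261 0.36581589]
```

View pics/m2.png

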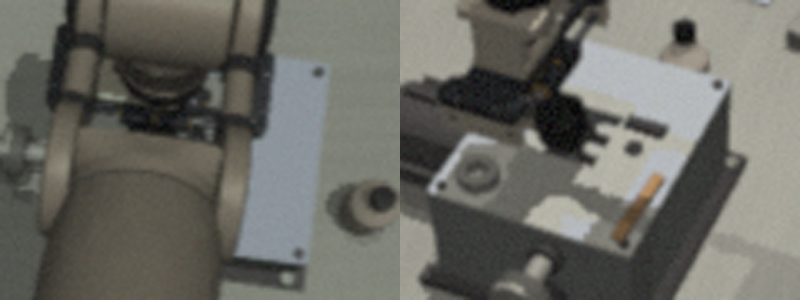

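The contact force of 2 N at x'≈27 puts the lever about at neutral. I'll go round to the knob's left side.

Call:
{"method": "jog_arm", "body": {
  "targets": [
    {"xyz":[0.25,0,0],"spin":0},
    {"xyz":[0,-0.33,0],"spin":0},
    {"xyz":[0,-0.33,0],"spin":0},
    {"xyz":[-0.2,0,0.06],"spin":0},
    {"xyz":[-0.2,0,0],"spin":0},
    {"xyz":[-0.19,0,0],"spin":0},
    {"xyz":[0,0,0],"spin":0},
    {"xyz":[0,0,0],"spin":0},
    {"xyz":[0,0,0],"spin":0},
    {"xyz":[0,0,0],"spin":0}
  ]
}}

```text
time: 6.5
tool_pos: [545.7, 48.6, 153.7]
tcp_rot: [3.141, 0.0, -0.138]
contact_force: [-1.2, -0.0, -0.6]
grip_width: 0.7
finger_force: 0.0
```

Run:
```python
from h import *
from plant import bot
o=bot.get_obs();print(o['tool_pos'],g(o['tool_pos']),Rg.T@o['contact_force'][:2])
a=bot.capture('side'); w=bot.capture('wrist')
cv2.imwrite('pics/m3.png',np.hstack([cv2.resize(w,(400,300)),cv2.resize(a[140:230,180:300],(400,300),interpolation=2)]))
cv2.imwrite('pics/m3w.png',w)
```

```text
[545.70989528  48.62817727 153.74200423] [[ 0.14189653 97.27083259]] [-1.20650226 -0.18473709]
```

View pics/m3.png

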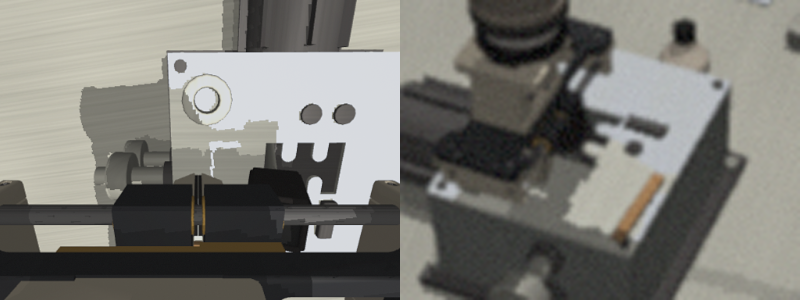

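Call:
{"method": "jog_arm", "body": {
  "targets": [
    {"xyz":[0,0.08,0],"spin":0},
    {"xyz":[0,0.06,0],"spin":0},
    {"xyz":[0,0.05,0],"spin":0},
    {"xyz":[0,0.05,0],"spin":0},
    {"xyz":[0,0.05,0],"spin":0},
    {"xyz":[0,0,0],"spin":0},
    {"xyz":[0,0,0],"spin":0},
    {"xyz":[0,0,0],"spin":0},
    {"xyz":[0,0,0],"spin":0},
    {"xyz":[0,0,0],"spin":0}
  ]
}}

```text
time: 7.85
tool_pos: [542.2, 25.7, 153.8]
tcp_rot: [3.141, 0.0, -0.138]
contact_force: [0.1, -0.0, 0.0]
grip_width: 0.4
finger_force: 0.0
```

Call:
{"method": "jog_arm", "body": {
  "targets": [
    {"xyz":[0,0.04,0],"spin":0},
    {"xyz":[0,0.04,0],"spin":0},
    {"xyz":[0,0.04,0],"spin":0},
    {"xyz":[0,0.04,0],"spin":0},
    {"xyz":[0,0.04,0],"spin":0},
    {"xyz":[0,0.04,0],"spin":0},
    {"xyz":[0,0.04,0],"spin":0},
    {"xyz":[0,0.04,0],"spin":0},
    {"xyz":[0,0.04,0],"spin":0},
    {"xyz":[0,0.04,0],"spin":0}
  ]
}}

```text
time: 9.1
tool_pos: [537.8, -6.2, 153.9]
tcp_rot: [3.141, 0.0, -0.138]
contact_force: [1.0, 2.6, 1.1]
grip_width: 0.4
finger_force: 1.2
```

Run:
```python
from h import *
from plant import bot
o=bot.get_obs();print(o['tool_pos'],g(o['tool_pos']),Rg.T@o['contact_force'][:2])
w=bot.capture('wrist');a=bot.capture('side')
cv2.imwrite('pics/m4.png',np.hstack([cv2.resize(w,(400,300)),cv2.resize(a[140:230,180:300],(400,300),interpolation=2)]))
```

```text
[537.76825222  -6.18756459 153.8734752 ] [[-0.19025132 41.88378602]] [0.59890027 2.74155791]
```

View pics/m4.png

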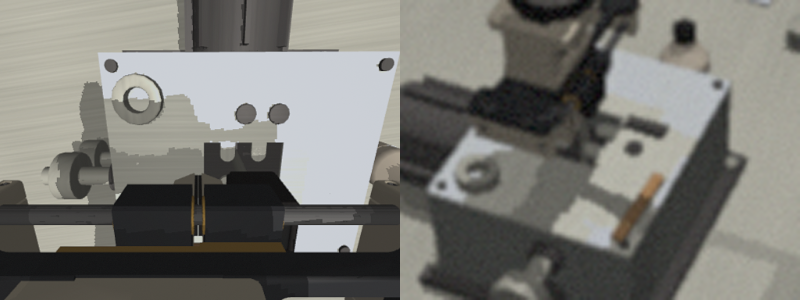

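It is pushing at the friction level (2.7 N), and the knob is now near the middle column. I'll continue to the right column.

Call:
{"method": "jog_arm", "body": {
  "targets": [
    {"xyz":[0,0.06,0],"spin":0},
    {"xyz":[0,0.06,0],"spin":0},
    {"xyz":[0,0.06,0],"spin":0},
    {"xyz":[0,0.06,0],"spin":0},
    {"xyz":[0,0.06,0],"spin":0},
    {"xyz":[0,0.06,0],"spin":0},
    {"xyz":[0,0.06,0],"spin":0},
    {"xyz":[0,0.06,0],"spin":0},
    {"xyz":[0,0.04,0],"spin":0},
    {"xyz":[0,0.02,0],"spin":0}
  ]
}}

```text
time: 10.45
tool_pos: [531.7, -48.9, 153.7]
tcp_rot: [3.141, 0.001, -0.138]
contact_force: [0.9, 2.0, -0.6]
grip_width: 0.3
finger_force: 0.9
```

Call:
{"method": "jog_arm", "body": {
  "targets": [
    {"xyz":[0,0.015,0],"spin":0},
    {"xyz":[0,0.015,0],"spin":0},
    {"xyz":[0,0,0],"spin":0},
    {"xyz":[0,0,0],"spin":0},
    {"xyz":[0,0,0],"spin":0},
    {"xyz":[0,0,0],"spin":0},
    {"xyz":[0,0,0],"spin":0},
    {"xyz":[0,0,0],"spin":0},
    {"xyz":[0,0,0],"spin":0},
    {"xyz":[0,0,0],"spin":0}
  ]
}}

```text
time: 11.7
tool_pos: [531.6, -51.1, 153.9]
tcp_rot: [3.141, -0.0, -0.138]
contact_force: [-0.6, 0.8, 0.0]
grip_width: 0.1
finger_force: 0.2
```

Run:
```python
from h import *
from plant import bot
o=bot.get_obs();print(o['tool_pos'],g(o['tool_pos']),Rg.T@o['contact_force'][:2])
```

```text
[531.57448881 -51.14636901 153.92385909] [[-0.14589013 -3.49963422]] [-0.73353415  0.68131614]
```

Call:
{"method": "jog_arm", "body": {
  "targets": [
    {"xyz":[0,-0.2,0],"spin":0},
    {"xyz":[0.3,0,0],"spin":0},
    {"xyz":[0.3,0,0],"spin":0},
    {"xyz":[0,0.35,0],"spin":0},
    {"xyz":[0,0.37,0],"spin":0},
    {"xyz":[0,0,0],"spin":0},
    {"xyz":[0,0,0],"spin":0},
    {"xyz":[0,0,0],"spin":0},
    {"xyz":[0,0,0],"spin":0},
    {"xyz":[0,0,0],"spin":0}
  ]
}}

```text
time: 12.95
tool_pos: [573.4, -98.5, 153.9]
tcp_rot: [3.142, -0.0, -0.138]
contact_force: [0.4, 0.6, -0.1]
grip_width: 0.4
finger_force: 0.0
```

Run:
```python
from h import *
from plant import bot
o=bot.get_obs();print(o['tool_pos'],g(o['tool_pos']),Rg.T@o['contact_force'][:2])
w=bot.capture('top');a=bot.capture('side')
cv2.imwrite('pics/m5.png',np.hstack([cv2.resize(w[130:220,220:340],(400,300),interpolation=2),cv2.resize(a[140:230,180:300],(400,300),interpolation=2)]))
```

```text
[573.40202784 -98.46953743 153.93284813] [[ 47.78899451 -44.62471325]] [0.36088264 0.66739998]
```

View pics/m5.png

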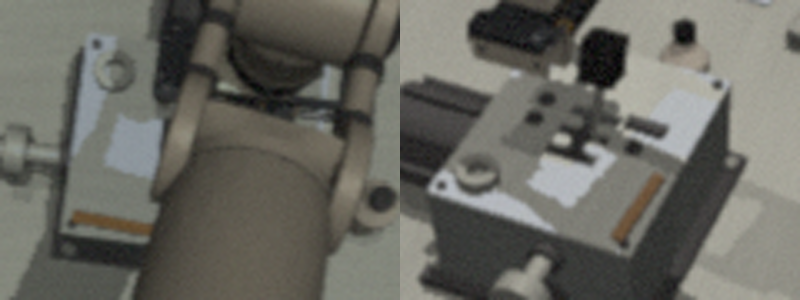

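The knob is in the right column at neutral, and the fingers are beyond it on the far side. Now I'll push near, into the barred slot.

Call:
{"method": "jog_arm", "body": {
  "targets": [
    {"xyz":[-0.09,0,0.03],"spin":0},
    {"xyz":[-0.09,0,0],"spin":0},
    {"xyz":[-0.07,0,0],"spin":0},
    {"xyz":[-0.07,0,0],"spin":0},
    {"xyz":[-0.07,0,0],"spin":0},
    {"xyz":[-0.07,0,0],"spin":0},
    {"xyz":[-0.06,0,0],"spin":0},
    {"xyz":[-0.05,0,0],"spin":0},
    {"xyz":[-0.03,0,0],"spin":0},
    {"xyz":[0,0,0],"spin":0}
  ]
}}

```text
time: 14.3
tool_pos: [526.3, -92.4, 151.5]
tcp_rot: [3.141, -0.001, -0.138]
contact_force: [4.5, -1.4, 0.3]
grip_width: 0.5
finger_force: 2.3
```

Call:
{"method": "jog_arm", "body": {
  "targets": [
    {"xyz":[-0.01,0,0],"spin":0},
    {"xyz":[-0.01,0,0],"spin":0},
    {"xyz":[-0.01,0,0],"spin":0},
    {"xyz":[0,0,0],"spin":0},
    {"xyz":[0,0,0],"spin":0},
    {"xyz":[0,0,0],"spin":0},
    {"xyz":[0,0,0],"spin":0},
    {"xyz":[0,0,0],"spin":0},
    {"xyz":[0,0,0],"spin":0},
    {"xyz":[0,0,0],"spin":0}
  ]
}}

```text
time: 15.55
tool_pos: [525.7, -92.3, 151.7]
tcp_rot: [3.141, -0.005, -0.138]
contact_force: [9.9, -1.1, -3.3]
grip_width: -0.0
finger_force: 5.3
```

Run:
```python
from h import *
from plant import bot
o=bot.get_obs();print(o['tool_pos'],g(o['tool_pos']),Rg.T@o['contact_force'][:2])
```

```text
[525.67492201 -92.32905017 151.67904769] [[ -0.32913196 -45.10233291]] [9.98240576 0.2803121 ]
```

The end stop is felt at 10 N where predicted. One firmer nudge, then back off, lift and check.

Call:
{"method": "jog_arm", "body": {
  "targets": [
    {"xyz":[-0.02,0,0],"spin":0},
    {"xyz":[-0.02,0,0],"spin":0},
    {"xyz":[0,0,0],"spin":0},
    {"xyz":[0,0,0],"spin":0},
    {"xyz":[0,0,0],"spin":0},
    {"xyz":[0,0,0],"spin":0},
    {"xyz":[0,0,0],"spin":0},
    {"xyz":[0,0,0],"spin":0},
    {"xyz":[0,0,0],"spin":0},
    {"xyz":[0,0,0],"spin":0}
  ]
}}

```text
time: 16.8
tool_pos: [525.0, -92.3, 151.9]
tcp_rot: [3.141, -0.011, -0.139]
contact_force: [18.7, -1.6, -8.9]
grip_width: 0.4
finger_force: 9.6
```

Call:
{"method": "jog_arm", "body": {
  "targets": [
    {"xyz":[0.05,0,0],"spin":0},
    {"xyz":[0.25,0,0],"spin":0},
    {"xyz":[0.25,0,0],"spin":0},
    {"xyz":[0,0,-0.4],"spin":0},
    {"xyz":[0,0,-0.4],"spin":0},
    {"xyz":[0,0,-0.4],"spin":0},
    {"xyz":[0,0.5,0],"spin":0},
    {"xyz":[0,0.5,0],"spin":0},
    {"xyz":[0,0.5,0],"spin":0},
    {"xyz":[0,0.5,0],"spin":0}
  ]
}}

```text
time: 18.05
tool_pos: [540.6, -256.5, 246.7]
tcp_rot: [-3.14, 0.003, -0.138]
contact_force: [0.5, 0.1, 0.2]
grip_width: 0.2
finger_force: 0.0
```

Call:
{"method": "jog_arm", "body": {
  "targets": [
    {"xyz":[0,0.5,0],"spin":0},
    {"xyz":[0,0.5,0],"spin":0},
    {"xyz":[0,0,0],"spin":0},
    {"xyz":[0,0,0],"spin":0},
    {"xyz":[0,0,0],"spin":0},
    {"xyz":[0,0,0],"spin":0},
    {"xyz":[0,0,0],"spin":0},
    {"xyz":[0,0,0],"spin":0},
    {"xyz":[0,0,0],"spin":0},
    {"xyz":[0,0,0],"spin":0}
  ]
}}

```text
time: 19.3
tool_pos: [530.8, -335.3, 247.5]
tcp_rot: [3.141, -0.0, -0.138]
contact_force: [0.4, -0.2, -0.4]
grip_width: 0.4
finger_force: 0.0
```

Run:
```python
from h import *
from plant import bot
o=bot.get_obs();print(o['time'],o['tool_pos'],o['contact_force'])
w=bot.capture('top');a=bot.capture('side')
cv2.imwrite('pics/m6.png',np.hstack([cv2.resize(w[130:220,220:340],(400,300),interpolation=2),cv2.resize(a[140:230,180:300],(400,300),interpolation=2)]))
P=[]
for n,im,(x0,x1,y0,y1) in(('top',w,(265,315,150,215)),('side',a,(215,262,145,195))):
    bl=(im.max(2)<45).astype(np.uint8); m=np.zeros_like(bl); m[y0:y1,x0:x1]=bl[y0:y1,x0:x1]
    nn,l,s,ce=cv2.connectedComponentsWithStats(m); i=1+np.argmax(s[1:,4]); print(n,s[i],ce[i],g(plane(bot.get_calibration(n),ce[i],178)))
    P.append(ray(bot.get_calibration(n),ce[i]))
(e1,d1),(e2,d2)=P; d1,d2=d1[0],d2[0]; s=np.linalg.lstsq(np.c_[d1,-d2],e2-e1,rcond=None)[0];p=(e1+s[0]*d1+e2+s[1]*d2)/2; print(g(p),p[2])
```

```text
19.3 [ 530.7904902  -335.31199988  247.54497898] [ 0.35016897 -0.15474956 -0.39947528]
top [282 169  18  21 180] [290.68888889 181.42777778] [[-30.20798669 -37.19298947]]
side [243 152  15  18 177] [249.59322034 160.71186441] [[-35.73984428 -41.43524672]]
[[-33.88637688 -37.8827313 ]] 181.0646951745643
```

View pics/m6.png

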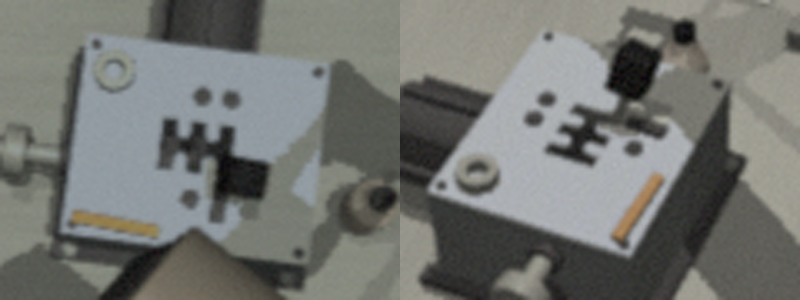

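The lever is in the right column's near slot next to the bar. The triangulated knob x' is about -34 mm, which is lever ≈ -0.2, so it is home. The die and pencil have not moved, and the arm is clear.

```bash
python3 -c "
from plant import bot
print(bot.close_job())"
```

```text
the job is handed in; nothing more can be done
None
```

The lever is fully home in the bar-marked slot (right column, near side): the end stop was felt at about 19 N and the camera check puts the lever near -0.2 rad. The die and pencil had not moved, the arm was clear, and the job was handed in at about 19 s, with no verdict returned.

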